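# Hold the intake shutter half open for an air-flow reading

## Robot

A 7-joint arm with a two-finger parallel gripper is mounted at the origin on the work surface. World frame = base frame: x ahead of the robot, y to its left, z up, the work surface at z = 0. Lengths are in m, angles in rad, forces in N, time in s.
With the tool pointing down it reaches from about 0.425 to 0.875 m from the base axis. Payload 4.7 kg.
Tool frame: the origin (TCP) lies on the centre line of the jaws, within the pads' length; the fingertips stand ahead of it and the grasp point (between the pads) lies 8 mm behind it (ctrl.finger_overhang is the x of the fingertips in the tool frame, in m); x points along the fingers, z is the direction in which the jaws open and shut, and the axes are right-handed (so a half turn about x gives the same grasp; the last joint's range is limited). The gripper opens to 87 mm and grips with 3 to 60 N. Pads are 19 mm wide; open, the fingers measure 117 mm over their backs; the gripper's body (75 mm by 190 mm) begins 51 mm behind the grasp point.
Start: joints at [-1.285, 0.321, -0.07, 1.45, 0.023, 1.371, -0.057], TCP at [0.175, 0.626, 0.234] pointing down, gripper open.
Joint ranges: [-2.86, 2.86], [-0.3, 2.09], [-1.38, 1.24], [0.06, 2.45], [-1.56, 4.7], [0.09, 2.05], [-2.69, 2.69]. Speed limits (rad/s): [2.57, 2.57, 3.14, 3.14, 3.14, 3.14, 3.14].

## Interface

Orientations are given as a rotation vector (axis times angle).
In Python, from bench import readout, viewer, job, nets, ctrl gives the robot as it stands.
- The arm moves only by the shell command python3 -m creep 'ROWS' [FORCE]. ROWS is JSON, a list of rows, each an object with "linear": the shift along the tool's x, y, z in m, a list of three; "twist": the turn, a rotation vector about the tool's x, y, z in degrees, a list of three; "fingers": the gripper's target within -1 to 1 (shut at 1, half-way at 0, fully open at -1). A call has 1 to 8 rows; each row is the pose to reach, as a shift and turn from the pose commanded when the call began, along the tool's axes at that moment; what a row does not reach only later rows make up. A row lasts 1/12 s, in which the tool goes at most 41.7 mm and 7.16 degrees, less where a joint would pass 70% of its speed; a pose out of reach is approached as far as the arm can. A call with a gripper value outside its range is refused whole. The fingers move at their own pace and stop on an object; FORCE is the grip in N (left out, the last holds). Time passes only in rows, so rows that repeat a pose let the fingers close. It gives the time, the measured TCP pose, the force and the opening at its end, in the units of the state.
- readout.get_state(): the state, without advancing time (a new reading comes with each control period).
- viewer.get_image(name): name is "side" or "top"; returns (picture, depth): 384x512x3 uint8, red, green, blue; 384x512 float32, m along the optical axis (not along the pixel's ray), 0 where there is no reading.
- viewer.camera_params(name): a dict with "K" (3x3 intrinsics, pixels), "cam_to_world" (4x4, takes a point from camera to world coordinates). Camera axes: x right, y down, z forward; pixel columns grow to the right and rows downward; lengths in m; the calibration is good to about 2 mm. A picture is of the moment at which its call begins. camera_params takes no time and is no camera call.
- job.close_job(): hands the job in, once; it reports no verdict.
Trained networks look in the newest picture that a camera, given by its name, has taken for a name from the list of things; names that differ only in an ending like _2 or _b are one class to them, and where a whole thing is asked for, a point or a joint stands for the part that bears it (a point fixed in the world has none). Each returns a list of dicts, best first, with "conf" (0 to 1); they miss things now and then, are a little off and sometimes report something else, mostly with a low value. They report only what shows in the picture. A call takes as long as a camera call. They do not tell look-alikes from the thing itself.
- nets.boxes_of(camera, label): "centre" ([x, y, z] in m, in world coordinates, good to about 4 mm: the middle of the surface that is visible of it).
- nets.place_of(camera, label): "centre" ([x, y, z] in m, in world coordinates, good to about 4 mm: a listed point, or the origin of a listed thing).
The state is a dict: "time": time; "joint_positions": joint angles; "qd": joint speeds; "joint_torque": joint torques, N m; "position": TCP position; "tool_rot": TCP orientation; "ft_force": force on the tool from outside, world axes, zero at the start; "torque": the same for the moment, N m; "grip_width": opening from 0.0 (shut) to 1.0 (fully open).
Only numpy, scipy, OpenCV 4.12 (cv2) and the standard library are available. Lean on these libraries where they do the work, as an engineer would, in place of code of your own. Each camera call takes 0.05 s, during which the arm holds its last target.

## Task

On the garage's air-flow rig, first turn the yellow lever of the ball valve to half open (45 degrees, the green mark) and let go of it while the shutter is still shut. Then draw the sprung shutter of the aluminium plenum by its red tab to half of its travel (tab at the green marks) and keep holding it there: the program finishes while the gripper holds the shutter half open against its spring. Leave the valve as set, and leave the loose parts and tools on the bench where they are.

Things in the scene. Friction and masses are not known exactly. Their poses are not given: they have to be found in the camera images.
- gate: fixed aluminium plenum, 250 (x) by 110 (y), flange 270 by 130, flat top 60 high; the shutter on it covers a 44 mm bore. Origin: underside centre, below the bore. Shutter opens along its -x. Rails (inner faces 62 apart, tops 69 high) carry marks for the tab: white shut, green half, red full. Spring barrel 22 across, top 82 high, at x 56 to 124. Gauge 17 out on +y side. Yaw within 0.5
- shutter (a joint): travel of the sprung shutter in m along the plenum's -x: 0 shut (the spring pushes it there), 0.050 fully open, 0.025 half. The spring takes about 3.6 N to start plus 300 N per m: about 11 N at half, 18.6 N at full. It springs shut if let go
- tab_centre (a point): centre of the shutter's upright red tab: 10 thick along the slide, 24 wide across it, 42 tall (foot 67, top 109 above the bench), on the flat 60 by 60 shutter plate. Moves with the shutter; shut, it is 22 mm to the plenum's -x side of the bore centre. Axes as the plenum's
- valve: fixed ball valve: brass body in a copper pipe along its x from -75 to 75, bent down into the bench at both ends; pipe top 58, body top 67 high. Origin: on the bench under the lever's vertical pivot. Disc under the lever (36 radius, 70 high, look only) has white marks for closed and open, green for half. On the other side of the bench from the plenum, yaw within 0.5
- lever (a joint): valve lever angle in rad: 0 closed (lever along the valve's +y, across the pipe), pi/2 open (along the valve's -x), 0.785 half open. Grows anticlockwise from above; stays where left; takes about 0.18 N m. Starts between 0 and 0.45
- lever_grip (a point): grip point on the lever, 78 mm from the pivot, middle of the yellow sleeve: 16 wide, 14 high, from 35 to 110 mm from the pivot, centre 85 above the bench, free space beneath. Its y axis points outward along the lever
- bearing: a steel ball bearing ring, 52 across, 15 high, lying flat (bystander; origin at its underside)
- pinion: a small dark steel pinion standing upright, 36 across, 32 high (bystander; origin at its underside)
- screwdriver: a screwdriver with a red handle, lying at the far side (bystander; origin at its underside)
- wrench: a steel wrench lying to the left (bystander; origin at its underside)
- spray_can: an orange spray can, 66 across, 190 high, standing to the right (bystander; origin at its underside)
- grease_jar: a jar with red cap, 68 across, 75 high, standing to the right (bystander; origin at its underside)
There are look-alikes about, which are no part of the job. Leave any turquoise look-alike of the valve alone.

How it is judged:
On the way, in this order (a step that is already met when the one before it is completed fails the run):
1. valve lever at half open (45 degrees, within 7), let go, shutter still shut (value of joint lever between 0.665 and 0.905 rad and contact force between the fingers and lever below 0.3 N and value of joint shutter below 0.004 m), for 0.2 s.
2. shutter drawn by the fingers to half travel (value of joint shutter between 0.021 and 0.029 m and contact force between the fingers and shutter above 4 N), for 0.2 s.
At the end, for the whole second after the job is handed in: The fingers hold the shutter (more than 4 N on it), at rest, at 25 mm of its 50 mm travel within 4 mm, and the valve lever stands, let go, at 45 degrees within 7 (all of step 2 and value of joint lever between 0.665 and 0.905 rad and contact force between the fingers and lever below 0.3 N and velocity of joint shutter between -0.01 and 0.01 m/s); the arm keeps its last pose, push and grip.
It fails at once if a loose part or tool on the bench was moved by more than 25 mm (distance of any of bearing, pinion, screwdriver, wrench, spray_can, grease_jar from where it was at the start of the episode above 0.025 m).
It also fails if it takes over 42 s, if anything falls off the work surface, if the arm or the gripper's body presses on something with over 40 N, if the wrist force passes 120 N, or if a joint passes its speed limit or range.

## Working session

There is one attempt and no reset: what is moved stays moved. The work goes in short steps, Python scripts to look and compute and a shell command to move; the robot and the scene stay as the last step left them, time stands still between calls to the robot, and variables do not carry over. Pictures are saved under pics/ and viewed, and the job is handed in when it is done.

```bash
mkdir -p pics; ls; python3 - <<'E'
from bench import readout, viewer, job, nets, ctrl
import cv2,numpy as np
s=readout.get_state();print({k:np.round(v,4).tolist() for k,v in s.items()});print(ctrl.finger_overhang)
for c in("top","side"):
    im,d=viewer.get_image(c);cv2.imwrite(f"pics/{c}0.png",im[:,:,::-1]);np.save(f"pics/{c}0.npy",d)
    for l in("gate","tab_centre","valve","lever_grip"):
        print(c,l,[(np.round(r["centre"],4).tolist(),round(r["conf"],2)) for r in nets.place_of(c,l)])
print(readout.get_state()["time"])
E
```

```text
pics
{'time': 0.0, 'joint_positions': [-1.2849, 0.3218, -0.0701, 1.4517, 0.0226, 1.3708, -0.0569], 'qd': [-0.0008, 0.0003, -0.002, 0.002, 0.0009, 0.0007, -0.0008], 'joint_torque': [0.0002, -49.1282, -0.4037, -31.2535, -0.0639, 0.0437, 0.0002], 'position': [0.1744, 0.6256, 0.2324], 'tool_rot': [-1.008, 1.3272, 1.0059], 'ft_force': [-0.0361, 0.5118, -0.021], 'torque': [-0.0124, -0.0281, -0.032], 'grip_width': 1.0032}
0.011
top gate [([0.5292, -0.2402, -0.0057], 0.95)]
top tab_centre [([0.5074, -0.2416, 0.0869], 0.72)]
top valve [([0.5814, 0.1708, 0.0041], 0.79), ([0.2444, -0.2733, 0.0021], 0.61), ([0.4691, -0.4755, 0.002], 0.41)]
top lever_grip [([0.5561, 0.2491, 0.0866], 0.6), ([0.2674, -0.2032, 0.0842], 0.47)]
side gate [([0.5324, -0.2394, 0.0001], 0.9)]
side tab_centre [([0.5591, 0.2471, 0.0871], 0.73), ([0.5102, -0.2384, 0.087], 0.71)]
side valve [([0.247, -0.2811, -0.0028], 0.96), ([0.5734, 0.1743, -0.001], 0.77), ([0.5219, -0.0014, 0.0001], 0.2)]
side lever_grip [([0.5576, 0.2487, 0.0867], 0.69), ([0.2723, -0.2007, 0.0859], 0.57), ([0.7974, 0.0471, -0.0017], 0.31)]
0.5
```

View pics/top0.png

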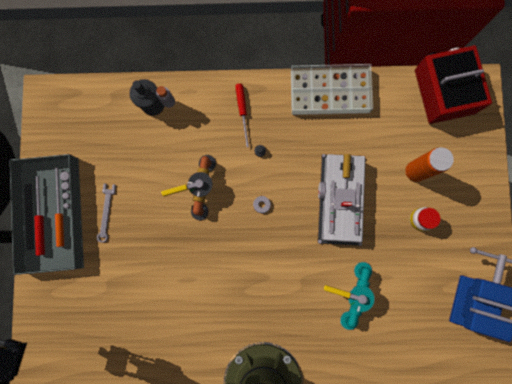

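View pics/side0.png

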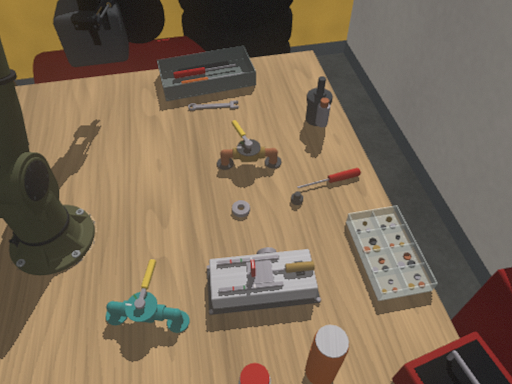

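The real valve is the copper/brass one at top (200,185). The teal one at (358,297) is the turquoise look-alike. The copper one fits because it has a copper pipe and stands on the opposite side from the plenum at (343,200). I'll confirm this in enlarged crops.

```bash
cat > h.py <<'E'
from bench import viewer
import numpy as np
def cloud(c,d):
    p=viewer.camera_params(c);K=p["K"];T=np.array(p["cam_to_world"])
    v,u=np.mgrid[:384,:512];x=(u-K[0][2])/K[0][0]*d;y=(v-K[1][2])/K[1][1]*d
    P=np.stack([x,y,d],-1)@T[:3,:3].T+T[:3,3];P[d==0]=np.nan;return P
def proj(c,X):
    p=viewer.camera_params(c);K=np.array(p["K"]);T=np.linalg.inv(np.array(p["cam_to_world"]))
    q=(np.atleast_2d(X)@T[:3,:3].T+T[:3,3])@K.T;return q[:,:2]/q[:,2:]
E
python3 - <<'E'
import cv2,numpy as np
from h import *
im=cv2.imread("pics/top0.png")
a=cv2.resize(im[145:225,150:240],None,fx=5,fy=5,interpolation=cv2.INTER_CUBIC)[:400]
b=cv2.resize(im[145:255,305:380],None,fx=4,fy=4,interpolation=cv2.INTER_CUBIC)
H=max(a.shape[0],b.shape[0]);o=np.zeros((H,a.shape[1]+b.shape[1],3),np.uint8);o[:a.shape[0],:a.shape[1]]=a;o[:b.shape[0],a.shape[1]:]=b
cv2.imwrite("pics/crop0.png",o)
for c in("top","side"):
    im=cv2.imread(f"pics/{c}0.png");P=cloud(c,np.load(f"pics/{c}0.npy"))
    hsv=cv2.cvtColor(im,cv2.COLOR_BGR2HSV)
    ctr=np.array([.577,.172]);r=np.hypot(P[...,0]-ctr[0],P[...,1]-ctr[1])
    yel=(hsv[...,0]>20)&(hsv[...,0]<34)&(hsv[...,1]>150)&(hsv[...,2]>120)&(r<.14)&(P[...,2]>.07)
    Q=P[yel];print(c,"lever n",len(Q),Q.mean(0).round(4),Q.min(0).round(3),Q.max(0).round(3))
    w=np.linalg.svd(Q[:,:2]-Q[:,:2].mean(0),full_matrices=False)[2][0];w*=np.sign(w[1]);print(" lever dir deg",np.degrees(np.arctan2(w[1],w[0])))
    cu=(r<.11)&(P[...,2]>.02)&(P[...,2]<.066)
    Q=P[cu];w=np.linalg.svd(Q[:,:2]-Q[:,:2].mean(0),full_matrices=False)[2][0];w*=np.sign(w[0]);print(" pipe",len(Q),Q.mean(0).round(4),"yaw",np.degrees(np.arctan2(w[1],w[0])))
    g=np.array([.53,-.24]);r=np.hypot(P[...,0]-g[0],P[...,1]-g[1])
    m=(r<.15)&(P[...,2]>.052)&(P[...,2]<.064)
    rect=cv2.minAreaRect(P[m][:,:2].astype(np.float32));print(" gate",rect)
    red=((hsv[...,0]<8)|(hsv[...,0]>172))&(hsv[...,1]>130)&(r<.08)&(P[...,2]>.08)
    Q=P[red];print(" tab",len(Q),Q.mean(0).round(4),Q.min(0).round(3),Q.max(0).round(3))
    t=Q[Q[:,2]>.104];print(" tabtop",len(t),t.mean(0).round(4) if len(t) else '')
    if len(t)>4: print(cv2.minAreaRect(t[:,:2].astype(np.float32)))
E
```

```text
top lever n 145 [0.5584 0.2455 0.0913] [0.544 0.209 0.082] [0.572 0.282 0.099]
 lever dir deg 104.17358186296399
 pipe 364 [0.5736 0.1737 0.0554] yaw -8.776527348719513
 gate ((0.5344289541244507, -0.23433458805084229), (0.12643693387508392, 0.25000402331352234), 85.70508575439453)
 tab 24 [ 0.5098 -0.2351  0.1018] [ 0.506 -0.249  0.082] [ 0.515 -0.228  0.114]
 tabtop 12 [ 0.511  -0.2367  0.1086]
((0.5111908912658691, -0.2391529381275177), (0.020667986944317818, 0.006861598696559668), 78.51617431640625)
side lever n 62 [0.5594 0.2384 0.0923] [0.548 0.208 0.088] [0.572 0.272 0.097]
 lever dir deg 104.3485099908599
 pipe 539 [0.5741 0.1642 0.0478] yaw -9.155271314661327
 gate ((0.5330737233161926, -0.23464664816856384), (0.12868885695934296, 0.24978132545948029), 85.70030975341797)
 tab 20 [ 0.5111 -0.2485  0.1029] [ 0.506 -0.254  0.08 ] [ 0.515 -0.238  0.112]
 tabtop 13 [ 0.5106 -0.2461  0.1088]
((0.5107622742652893, -0.24652555584907532), (0.017076164484024048, 0.006925088353455067), 79.48052215576172)
```

View pics/crop0.png

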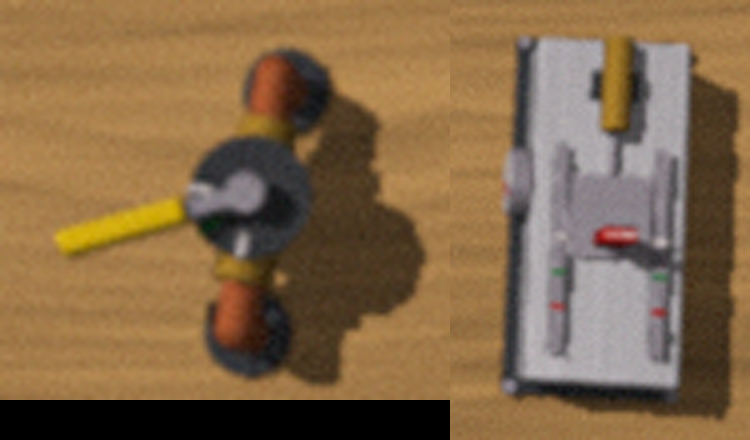

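The crops confirm it: copper valve, with the yellow lever at about 104° world and the green mark further anticlockwise (crop pixel 210,222). The plenum's shutter opens toward the robot, with green marks at crop (558,271) and (660,277). The lever reads about 0.40 rad (pipe yaw about -9°), so it needs about +22°. Next I'll work out the approach.

```bash
cat >> h.py <<'E'
from bench import readout
from scipy.spatial.transform import Rotation as Ro
def goal(pos,jaw_deg):
    """TCP goal with tool x down, z axis at world angle jaw_deg (mod 180, nearest): prints shift (tool axes) and twist"""
    s=readout.get_state();R=Ro.from_rotvec(s["tool_rot"]);p=np.array(s["position"])
    print("t",round(s["time"],2),"pos",p.round(4),"axes x,y,z",R.as_matrix().T.round(3).tolist(),"q",np.round(s["joint_positions"],2),"F",np.round(s["ft_force"],1),"g",round(s["grip_width"],3))
    best=None
    for k in(0,180):
        a=np.radians(jaw_deg+k);z=np.array([np.cos(a),np.sin(a),0]);x=np.array([0,0,-1.]);y=np.cross(z,x)
        G=Ro.from_matrix(np.stack([x,y,z],1));tw=(R.inv()*G).as_rotvec(degrees=True)
        print("lin mm",(R.inv().apply(np.array(pos)-p)*1000).round(1),"twist",tw.round(2))
E
python3 - <<'E'
from h import *
piv=np.array([.576,.174]);a=np.radians(104.2);g=piv+.078*np.array([np.cos(a),np.sin(a)]);print(g)
goal([*g,.14],104.2-90)
goal([*g,.077],104.2-90)
E
```

```text
[0.55686602 0.24961674]
t 0.5 pos [0.1745 0.6262 0.2336] axes x,y,z [[0.0, 0.0, -1.0], [-0.963, 0.268, -0.0], [0.268, 0.963, 0.0]] q [-1.28  0.32 -0.07  1.45  0.02  1.37 -0.06] F [-0.2  0.2 -0.3] g 1.001
lin mm [  93.6 -469.4 -260.1] twist [ 6.023e+01  1.000e-02 -0.000e+00]
lin mm [  93.6 -469.4 -260.1] twist [-1.1977e+02  0.0000e+00  1.0000e-02]
t 0.5 pos [0.1745 0.6262 0.2336] axes x,y,z [[0.0, 0.0, -1.0], [-0.963, 0.268, -0.0], [0.268, 0.963, 0.0]] q [-1.28  0.32 -0.07  1.45  0.02  1.37 -0.06] F [-0.2  0.2 -0.3] g 1.001
lin mm [ 156.6 -469.4 -260.1] twist [ 6.023e+01  1.000e-02 -0.000e+00]
lin mm [ 156.6 -469.4 -260.1] twist [-1.1977e+02  0.0000e+00  1.0000e-02]
```

```bash
python3 -m creep '[{"linear":[0,-60,-32],"twist":[7,0,0],"fingers":-1}]' 20 2>&1 | head -c 300; echo; sed -n 1,5p h.py >/dev/null; python3 -c "
from h import *
goal([.557,.25,.20],14.2)"
```

```text
time: 0.58
position: [0.1954, 0.6022, 0.2328]
tool_rot: [-0.919, 1.369, 0.929]
ft_force: [-1.9, 0.4, 0.9]
grip_width: 1.004

t 0.58 pos [0.1954 0.6022 0.2328] axes x,y,z [[-0.006, 0.003, -1.0], [-0.928, 0.372, 0.007], [0.372, 0.928, 0.001]] q [-1.26  0.28 -0.05  1.5   0.01  1.36 -0.11] F [-1.9  0.4  0.9] g 1.004
lin mm [  29.3 -467.  -192.2] twist [53.93 -0.15 -0.4 ]
lin mm [  29.3 -467.  -192.2] twist [-126.06    0.47   -0.18]
```

I gave that row in mm, and the per-row clamp limited it harmlessly. From here I use metres.

```bash
python3 -m creep '[{"linear":[0,-0.04,-0.016],"twist":[7,0,0],"fingers":-1},{"linear":[0,-0.08,-0.033],"twist":[14,0,0],"fingers":-1},{"linear":[0,-0.12,-0.05],"twist":[21,0,0],"fingers":-1},{"linear":[0,-0.16,-0.066],"twist":[28,0,0],"fingers":-1},{"linear":[0,-0.2,-0.082],"twist":[35,0,0],"fingers":-1},{"linear":[0,-0.24,-0.1],"twist":[42,0,0],"fingers":-1},{"linear":[0.005,-0.28,-0.115],"twist":[49,0,0],"fingers":-1},{"linear":[0.01,-0.31,-0.13],"twist":[53,0,0],"fingers":-1}]' 20; python3 -c "
from h import *
goal([.557,.25,.15],14.2)"
```

```text
time: 1.25
position: [0.4404, 0.3597, 0.225]
tool_rot: [-0.192, 1.56, 0.195]
ft_force: [0.2, 0.2, 1.0]
grip_width: 0.998
t 1.25 pos [0.4404 0.3597 0.225 ] axes x,y,z [[0.002, 0.002, -1.0], [-0.244, 0.97, 0.001], [0.97, 0.244, 0.002]] q [-0.96  0.15  0.25  1.68 -0.04  1.31 -0.45] F [0.2 0.2 1. ] g 0.998
lin mm [  74.9 -135.    86.2] twist [-0.1   0.13 -0.08]
lin mm [  74.9 -135.    86.2] twist [ 1.799e+02 -1.300e-01 -2.000e-01]
```

```bash
python3 -m creep '[{"linear":[0.01,-0.034,0.021],"twist":[0,0,0],"fingers":-1},{"linear":[0.03,-0.068,0.043],"twist":[0,0,0],"fingers":-1},{"linear":[0.05,-0.1,0.065],"twist":[0,0,0],"fingers":-1},{"linear":[0.075,-0.135,0.086],"twist":[0,0,0],"fingers":-1},{"linear":[0.075,-0.135,0.086],"twist":[0,0,0],"fingers":-1},{"linear":[0.075,-0.135,0.086],"twist":[0,0,0],"fingers":-1}]' 20; python3 - <<'E'
from h import *
import cv2
goal([.557,.25,.077],14.2)
for c in("top","side"):
    im,d=viewer.get_image(c);cv2.imwrite(f"pics/{c}1.png",im[:,:,::-1]);np.save(f"pics/{c}1.npy",d)
a=cv2.imread("pics/top1.png")[130:240,130:260];b=cv2.imread("pics/side1.png")[90:200,180:310]
cv2.imwrite("pics/c1.png",np.hstack([cv2.resize(x,(390,330)) for x in(a,b)]))
E
```

```text
time: 1.75
position: [0.5569, 0.2465, 0.1467]
tool_rot: [-0.195, 1.565, 0.189]
ft_force: [-0.7, -0.7, 0.7]
grip_width: 1.001
t 1.75 pos [0.5569 0.2465 0.1467] axes x,y,z [[-0.002, -0.004, -1.0], [-0.242, 0.97, -0.004], [0.97, 0.242, -0.003]] q [-0.76  0.3   0.35  1.68 -0.11  1.19 -0.13] F [-0.7 -0.7  0.7] g 1.001
lin mm [69.7  3.6  1.2] twist [-0.18 -0.18  0.2 ]
lin mm [69.7  3.6  1.2] twist [179.82   0.31   0.29]
```

View pics/c1.png

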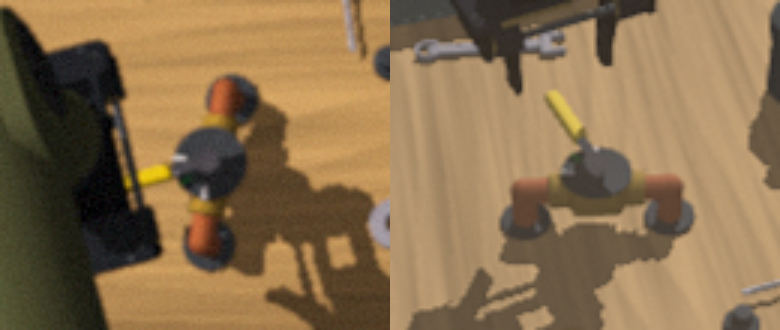

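The gripper straddles the lever (the lever ends between the jaws at crop left (130,183)). Descending and closing.

```bash
python3 -m creep '[{"linear":[0.025,0.002,0],"twist":[0,0,0],"fingers":-1},{"linear":[0.05,0.003,0.001],"twist":[0,0,0],"fingers":-1},{"linear":[0.069,0.003,0.001],"twist":[0,0,0],"fingers":-1},{"linear":[0.07,0.003,0.001],"twist":[0,0,0],"fingers":-0.3},{"linear":[0.07,0.003,0.001],"twist":[0,0,0],"fingers":0.4},{"linear":[0.07,0.003,0.001],"twist":[0,0,0],"fingers":0.4}]' 12; python3 -c "
from h import *
goal([.557,.25,.077],14.2)"
```

```text
time: 2.35
position: [0.5562, 0.2566, 0.081]
tool_rot: [-0.198, 1.559, 0.2]
ft_force: [0.5, -1.1, -0.2]
grip_width: 0.854
t 2.35 pos [0.5562 0.2566 0.081 ] axes x,y,z [[0.002, 0.002, -1.0], [-0.251, 0.968, 0.001], [0.968, 0.251, 0.003]] q [-0.75  0.37  0.34  1.73 -0.14  1.06 -0.12] F [ 0.5 -1.1 -0.2] g 0.854
lin mm [ 4.  -6.6 -0.9] twist [ 0.34  0.15 -0.08]
lin mm [ 4.  -6.6 -0.9] twist [-1.7966e+02  1.2000e-01  2.3000e-01]
```

```bash
python3 -m creep '[{"linear":[0.002,-0.004,0],"twist":[0,0,0],"fingers":0.5},{"linear":[0.002,-0.004,0],"twist":[0,0,0],"fingers":0.5},{"linear":[0.002,-0.004,0],"twist":[0,0,0],"fingers":0.5},{"linear":[0.002,-0.004,0],"twist":[0,0,0],"fingers":0.5}]' 12; python3 -c "
from h import *
goal([.557,.25,.077],14.2)"
```

```text
time: 2.68
position: [0.5573, 0.2509, 0.0778]
tool_rot: [-0.197, 1.561, 0.198]
ft_force: [0.2, 0.1, -0.4]
grip_width: 0.557
t 2.68 pos [0.5573 0.2509 0.0778] axes x,y,z [[0.001, 0.001, -1.0], [-0.249, 0.969, 0.001], [0.969, 0.249, 0.001]] q [-0.75  0.37  0.34  1.74 -0.14  1.06 -0.11] F [ 0.2  0.1 -0.4] g 0.557
lin mm [ 0.8 -0.8 -0.5] twist [ 0.2   0.07 -0.03]
lin mm [ 0.8 -0.8 -0.5] twist [-1.798e+02  5.000e-02  1.100e-01]
```

```bash
python3 -m creep '[{"linear":[0,0,0],"twist":[0,0,0],"fingers":1},{"linear":[0,0,0],"twist":[0,0,0],"fingers":1},{"linear":[0,0,0],"twist":[0,0,0],"fingers":1},{"linear":[0,0,0],"twist":[0,0,0],"fingers":1},{"linear":[0,0,0],"twist":[0,0,0],"fingers":1},{"linear":[0,0,0],"twist":[0,0,0],"fingers":1}]' 12; python3 -c "
from h import *
goal([.557,.25,.077],14.2)"
```

```text
time: 3.18
position: [0.5568, 0.2509, 0.077]
tool_rot: [-0.198, 1.562, 0.198]
ft_force: [-0.6, -0.3, 0.7]
grip_width: 0.183
t 3.18 pos [0.5568 0.2509 0.077 ] axes x,y,z [[-0.0, -0.0, -1.0], [-0.249, 0.968, -0.0], [0.968, 0.249, -0.0]] q [-0.75  0.37  0.34  1.74 -0.14  1.06 -0.11] F [-0.6 -0.3  0.7] g 0.183
lin mm [ 0.  -0.9 -0. ] twist [ 0.24 -0.01  0.  ]
lin mm [ 0.  -0.9 -0. ] twist [-1.7976e+02 -0.0000e+00 -1.0000e-02]
```

Gripped (opening 16 mm). Now an arc of +22° about the pivot.

```bash
python3 -m creep '[{"linear":[0,-0.0002,-0.0038],"twist":[-2.75,0,0],"fingers":1},{"linear":[0,-0.0004,-0.0076],"twist":[-5.5,0,0],"fingers":1},{"linear":[0,-0.0015,-0.0151],"twist":[-11,0,0],"fingers":1},{"linear":[0,-0.0033,-0.0224],"twist":[-16.5,0,0],"fingers":1},{"linear":[0,-0.0058,-0.0296],"twist":[-22,0,0],"fingers":1},{"linear":[0,-0.0058,-0.0296],"twist":[-22,0,0],"fingers":1},{"linear":[0,-0.0058,-0.0296],"twist":[-22,0,0],"fingers":1},{"linear":[0,-0.0058,-0.0296],"twist":[-22,0,0],"fingers":1}]' 12; python3 -c "
from h import *
a=np.radians(126.2)
goal([.576+.078*np.cos(a),.174+.078*np.sin(a),.077],36.2)"
```

```text
time: 3.85
position: [0.5297, 0.2378, 0.077]
tool_rot: [-0.496, 1.514, 0.496]
ft_force: [-0.8, -1.0, -0.9]
grip_width: 0.18
t 3.85 pos [0.5297 0.2378 0.077 ] axes x,y,z [[-0.0, -0.0, -1.0], [-0.592, 0.806, -0.0], [0.806, 0.592, -0.0]] q [-0.71  0.31  0.28  1.81 -0.1   1.04  0.24] F [-0.8 -1.  -0.9] g 0.18
lin mm [-0.  -0.8 -0.3] twist [ 0.1  -0.02  0.01]
lin mm [-0.  -0.8 -0.3] twist [-1.799e+02 -2.000e-02 -4.000e-02]
```

```bash
python3 -m creep '[{"linear":[0,0,0],"twist":[0,0,0],"fingers":0.3},{"linear":[0,0,0],"twist":[0,0,0],"fingers":-0.3},{"linear":[0,0,0],"twist":[0,0,0],"fingers":-1},{"linear":[0,0,0],"twist":[0,0,0],"fingers":-1},{"linear":[0,0,0],"twist":[0,0,0],"fingers":-1},{"linear":[0,0,0],"twist":[0,0,0],"fingers":-1},{"linear":[0,0,0],"twist":[0,0,0],"fingers":-1},{"linear":[0,0,0],"twist":[0,0,0],"fingers":-1}]' 12; python3 -m creep '[{"linear":[-0.03,0,0],"twist":[0,0,0],"fingers":-1},{"linear":[-0.06,0,0],"twist":[0,0,0],"fingers":-1},{"linear":[-0.1,0,0],"twist":[0,0,0],"fingers":-1},{"linear":[-0.14,0,0],"twist":[0,0,0],"fingers":-1},{"linear":[-0.14,0,0],"twist":[0,0,0],"fingers":-1}]' 12; python3 - <<'E'
from h import *
import cv2
for c in("top","side"):
    im,d=viewer.get_image(c);im=np.ascontiguousarray(im[:,:,::-1]);cv2.imwrite(f"pics/{c}2.png",im)
    P=cloud(c,d);hsv=cv2.cvtColor(im,cv2.COLOR_BGR2HSV);r=np.hypot(P[...,0]-.576,P[...,1]-.174)
    yel=(hsv[...,0]>20)&(hsv[...,0]<34)&(hsv[...,1]>150)&(hsv[...,2]>100)&(r<.14)&(P[...,2]>.07)
    Q=P[yel];
    if len(Q)<10: print(c,len(Q));continue
    w=np.linalg.svd(Q[:,:2]-Q[:,:2].mean(0),full_matrices=False)[2][0];w*=np.sign(w[1]);print(c,len(Q),Q.mean(0),np.degrees(np.arctan2(w[1],w[0])))
a=cv2.imread("pics/top2.png")[130:240,130:260];b=cv2.imread("pics/side2.png")[90:200,180:310]
cv2.imwrite("pics/c2.png",np.hstack([cv2.resize(x,(390,330),interpolation=cv2.INTER_CUBIC) for x in(a,b)]))
goal([.511,-.24,.25],-4.3)
E
```

```text
time: 4.52
position: [0.5296, 0.238, 0.0771]
tool_rot: [-0.498, 1.513, 0.498]
ft_force: [0.8, -0.1, -0.9]
grip_width: 0.704
time: 4.93
position: [0.5338, 0.2397, 0.2262]
tool_rot: [-0.494, 1.499, 0.499]
ft_force: [1.9, -0.1, 1.0]
grip_width: 0.985
top 62 [0.54600165 0.21308116 0.10479202] 56.21270301135413
side 50 [0.53425383 0.22903934 0.09249249] 128.00448686323173
t 5.03 pos [0.5308 0.2384 0.2194] axes x,y,z [[0.004, 0.003, -1.0], [-0.594, 0.805, -0.0], [0.805, 0.594, 0.005]] q [-0.73  0.18  0.29  1.66 -0.05  1.3   0.21] F [-0.6  0.1 -0.1] g 0.991
lin mm [ -32.  -373.2 -299.8] twist [40.72  0.27 -0.08]
lin mm [ -32.  -373.2 -299.8] twist [-1.3928e+02  1.1000e-01  3.4000e-01]
```

View pics/c2.png

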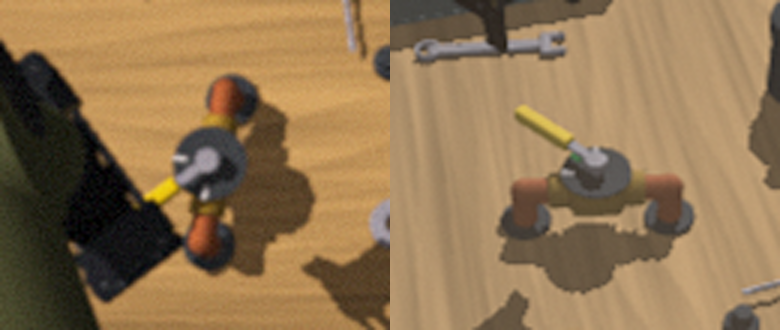

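Side view: the lever is let go at about 128° (target 126°) and sits midway between the white marks. On to the plenum.

```bash
python3 -m creep '[{"linear":[-0.004,-0.031,-0.025],"twist":[3.5,0,0],"fingers":-1},{"linear":[-0.01,-0.062,-0.05],"twist":[7,0,0],"fingers":-1},{"linear":[-0.015,-0.093,-0.075],"twist":[10.5,0,0],"fingers":-1},{"linear":[-0.02,-0.124,-0.1],"twist":[14,0,0],"fingers":-1},{"linear":[-0.025,-0.155,-0.125],"twist":[17.5,0,0],"fingers":-1},{"linear":[-0.03,-0.186,-0.15],"twist":[21,0,0],"fingers":-1},{"linear":[-0.03,-0.217,-0.175],"twist":[24.5,0,0],"fingers":-1},{"linear":[-0.03,-0.248,-0.2],"twist":[28,0,0],"fingers":-1}]' 12; python3 -c "
from h import *
goal([.511,-.24,.2],-4.3)"
```

```text
time: 5.7
position: [0.5148, -0.0821, 0.2457]
tool_rot: [-0.113, 1.57, 0.114]
ft_force: [0.8, 0.0, -0.1]
grip_width: 0.998
t 5.7 pos [ 0.5148 -0.0821  0.2457] axes x,y,z [[-0.002, 0.0, -1.0], [-0.144, 0.99, 0.001], [0.99, 0.144, -0.002]] q [-0.44  0.03  0.56  1.77 -0.02  1.35  0.27] F [ 0.8  0.  -0.1] g 0.998
lin mm [  45.7 -155.7  -26.4] twist [12.57 -0.1  -0.02]
lin mm [  45.7 -155.7  -26.4] twist [-1.6743e+02  3.0000e-02 -1.4000e-01]
```

```bash
python3 -m creep '[{"linear":[0.01,-0.035,-0.006],"twist":[4,0,0],"fingers":-1},{"linear":[0.02,-0.07,-0.012],"twist":[8,0,0],"fingers":-1},{"linear":[0.03,-0.11,-0.019],"twist":[12.5,0,0],"fingers":-1},{"linear":[0.045,-0.14,-0.024],"twist":[12.5,0,0],"fingers":-1},{"linear":[0.045,-0.156,-0.026],"twist":[12.5,0,0],"fingers":-1},{"linear":[0.045,-0.156,-0.026],"twist":[12.5,0,0],"fingers":-1},{"linear":[0.045,-0.156,-0.026],"twist":[12.5,0,0],"fingers":-1},{"linear":[0.045,-0.156,-0.026],"twist":[12.5,0,0],"fingers":-1}]' 12; python3 - <<'E'
from h import *
import cv2
goal([.511,-.24,.2],-4.3)
for c in("top","side"):
    im,d=viewer.get_image(c);im=np.ascontiguousarray(im[:,:,::-1]);cv2.imwrite(f"pics/{c}3.png",im)
    P=cloud(c,d);hsv=cv2.cvtColor(im,cv2.COLOR_BGR2HSV);r=np.hypot(P[...,0]-.576,P[...,1]-.174)
    yel=(hsv[...,0]>20)&(hsv[...,0]<34)&(hsv[...,1]>150)&(hsv[...,2]>100)&(r<.14)&(P[...,2]>.07)
    Q=P[yel];
    if len(Q)<10: print(c,len(Q));continue
    w=np.linalg.svd(Q[:,:2]-Q[:,:2].mean(0),full_matrices=False)[2][0];w*=np.sign(w[1]);print(c,len(Q),Q.mean(0),np.degrees(np.arctan2(w[1],w[0])))
    print([(np.round(r["centre"],4).tolist(),round(r["conf"],2)) for r in nets.place_of(c,"tab_centre")])
a=cv2.imread("pics/top3.png")[130:260,150:400];b=cv2.imread("pics/side3.png")[200:330,180:430]
cv2.imwrite("pics/c3.png",np.vstack([cv2.resize(x,None,fx=2.2,fy=2.2,interpolation=cv2.INTER_CUBIC) for x in(a,b)]))
E
```

```text
time: 6.37
position: [0.513, -0.237, 0.2011]
tool_rot: [0.056, 1.572, -0.054]
ft_force: [0.3, 0.7, 0.5]
grip_width: 1.001
t 6.37 pos [ 0.513  -0.237   0.2011] axes x,y,z [[-0.001, 0.001, -1.0], [0.07, 0.998, 0.001], [0.998, -0.07, -0.002]] q [-0.24  0.19  0.71  1.73 -0.13  1.27  0.43] F [0.3 0.7 0.5] g 1.001
lin mm [ 1.1 -3.2 -1.8] twist [ 0.3  -0.09 -0.07]
lin mm [ 1.1 -3.2 -1.8] twist [-1.797e+02  1.000e-01 -1.400e-01]
top 149 [0.53424607 0.23257176 0.09141891] 126.62128307385896Traceback (most recent call last):
  File "<stdin>", line 11, in <module>
NameError: name 'nets' is not defined
```

```bash
python3 - <<'E'
from h import *
from bench import nets
import cv2
im,d=viewer.get_image("side");im=np.ascontiguousarray(im[:,:,::-1]);cv2.imwrite("pics/side3.png",im)
print([(np.round(r["centre"],4).tolist(),round(r["conf"],2)) for r in nets.place_of("side","tab_centre")])
a=cv2.imread("pics/top3.png")[130:260,150:400];b=im[200:330,180:430]
cv2.imwrite("pics/c3.png",np.vstack([cv2.resize(x,None,fx=2.2,fy=2.2,interpolation=cv2.INTER_CUBIC) for x in(a,b)]))
goal([.511,-.24,.084],-4.3)
E
```

```text
[([0.5131, -0.2415, 0.0903], 0.65)]
t 6.52 pos [ 0.5136 -0.2367  0.2019] axes x,y,z [[0.0, 0.001, -1.0], [0.068, 0.998, 0.001], [0.998, -0.068, 0.0]] q [-0.24  0.18  0.71  1.73 -0.13  1.27  0.43] F [ 0.5 -0.2 -0.6] g 1.001
lin mm [117.9  -3.5  -2.4] twist [ 0.39  0.01 -0.05]
lin mm [117.9  -3.5  -2.4] twist [-1.7961e+02  8.0000e-02  1.0000e-02]
```

View pics/c3.png

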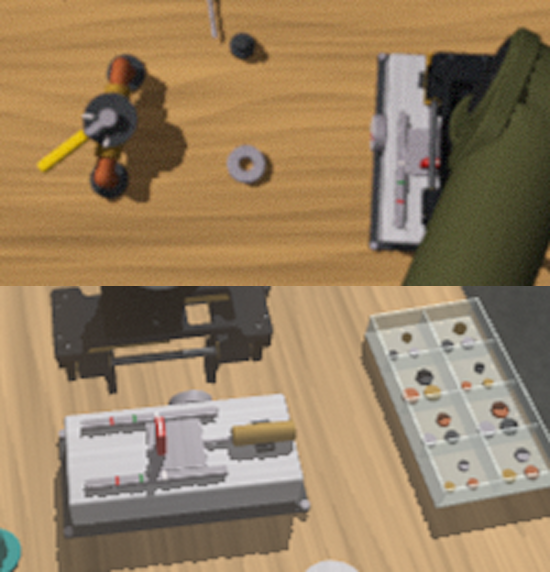

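The lever stands at 126.6°, and the shutter is shut with its tab at side crop (160,435), under the jaws. Descending.

```bash
python3 -m creep '[{"linear":[0.03,-0.002,-0.001],"twist":[0.4,0,0],"fingers":-1},{"linear":[0.06,-0.0035,-0.002],"twist":[0.4,0,0],"fingers":-1},{"linear":[0.085,-0.0035,-0.002],"twist":[0.4,0,0],"fingers":-1},{"linear":[0.1,-0.0035,-0.002],"twist":[0.4,0,0],"fingers":-1},{"linear":[0.11,-0.0035,-0.002],"twist":[0.4,0,0],"fingers":-1},{"linear":[0.116,-0.0035,-0.002],"twist":[0.4,0,0],"fingers":-1},{"linear":[0.116,-0.0035,-0.002],"twist":[0.4,0,0],"fingers":-1}]' 30; python3 - <<'E'
from h import *
goal([.511,-.24,.084],-4.3)
E
```

```text
time: 7.1
position: [0.5108, -0.241, 0.0854]
tool_rot: [0.061, 1.571, -0.06]
ft_force: [-0.8, 0.1, -0.3]
grip_width: 1.003
t 7.1 pos [ 0.5108 -0.241   0.0854] axes x,y,z [[-0.001, 0.0, -1.0], [0.077, 0.997, 0.0], [0.997, -0.077, -0.001]] q [-0.2   0.31  0.69  1.86 -0.22  1.05  0.5 ] F [-0.8  0.1 -0.3] g 1.003
lin mm [1.4 1.1 0.1] twist [-0.11 -0.06 -0.02]
lin mm [1.4 1.1 0.1] twist [ 1.7989e+02 -4.0000e-02  9.0000e-02]
```

```bash
python3 -m creep '[{"linear":[0.001,0,0],"twist":[0,0,0],"fingers":1},{"linear":[0.001,0,0],"twist":[0,0,0],"fingers":1},{"linear":[0.001,0,0],"twist":[0,0,0],"fingers":1},{"linear":[0.001,0,0],"twist":[0,0,0],"fingers":1},{"linear":[0.001,0,0],"twist":[0,0,0],"fingers":1},{"linear":[0.001,0,0],"twist":[0,0,0],"fingers":1},{"linear":[0.001,0,0],"twist":[0,0,0],"fingers":1},{"linear":[0.001,0,0],"twist":[0,0,0],"fingers":1}]' 30;python3 -m creep '[{"linear":[0,0,0],"twist":[0,0,0],"fingers":1},{"linear":[0,0,0],"twist":[0,0,0],"fingers":1},{"linear":[0,0,0],"twist":[0,0,0],"fingers":1},{"linear":[0,0,0],"twist":[0,0,0],"fingers":1},{"linear":[0,0,0],"twist":[0,0,0],"fingers":1}]' 30; python3 - <<'E'
from h import *
goal([.511,-.24,.084],-4.3)
E
```

```text
time: 7.77
position: [0.5109, -0.2419, 0.0851]
tool_rot: [0.061, 1.57, -0.061]
ft_force: [-0.2, -0.7, -0.5]
grip_width: 0.477
time: 8.18
position: [0.5108, -0.2419, 0.085]
tool_rot: [0.061, 1.57, -0.061]
ft_force: [0.7, 0.4, 0.3]
grip_width: 0.114
t 8.18 pos [ 0.5108 -0.2419  0.085 ] axes x,y,z [[-0.0, 0.0, -1.0], [0.078, 0.997, 0.0], [0.997, -0.078, -0.0]] q [-0.19  0.31  0.69  1.86 -0.22  1.05  0.5 ] F [0.7 0.4 0.3] g 0.114
lin mm [1.  1.9 0.1] twist [-0.17 -0.01 -0.01]
lin mm [1.  1.9 0.1] twist [ 1.7983e+02 -1.0000e-02  2.0000e-02]
```

```bash
python3 -m creep '[{"linear":[0,0,0],"twist":[0,0,0],"fingers":1},{"linear":[0,0,0],"twist":[0,0,0],"fingers":1},{"linear":[0,0,0],"twist":[0,0,0],"fingers":1},{"linear":[0,0,0],"twist":[0,0,0],"fingers":1}]' 35; python3 -m creep '[{"linear":[0,0,-0.004],"twist":[0,0,0],"fingers":1},{"linear":[0,0,-0.008],"twist":[0,0,0],"fingers":1},{"linear":[0,0,-0.012],"twist":[0,0,0],"fingers":1},{"linear":[0,0,-0.016],"twist":[0,0,0],"fingers":1},{"linear":[0,0,-0.02],"twist":[0,0,0],"fingers":1},{"linear":[0,0,-0.023],"twist":[0,0,0],"fingers":1},{"linear":[0,0,-0.025],"twist":[0,0,0],"fingers":1},{"linear":[0,0,-0.025],"twist":[0,0,0],"fingers":1}]' 35; python3 -m creep '[{"linear":[0,0,0],"twist":[0,0,0],"fingers":1},{"linear":[0,0,0],"twist":[0,0,0],"fingers":1},{"linear":[0,0,0],"twist":[0,0,0],"fingers":1},{"linear":[0,0,0],"twist":[0,0,0],"fingers":1}]' 35;  python3 - <<'E'
from h import *
import cv2
goal([.486,-.24,.084],-4.3)
for c in("top","side"):
    im,d=viewer.get_image(c);im=np.ascontiguousarray(im[:,:,::-1]);cv2.imwrite(f"pics/{c}4.png",im)
b=cv2.imread("pics/side4.png")[225:325,190:330];a=cv2.imread("pics/top4.png")[140:260,300:400]
cv2.imwrite("pics/c4.png",np.hstack([cv2.resize(a,(400,480)),cv2.resize(b,(400,286)).repeat(1,0) if 0 else cv2.copyMakeBorder(cv2.resize(b,(400,286),interpolation=cv2.INTER_CUBIC),0,194,0,0,0)]))
E
```

```text
time: 8.52
position: [0.5108, -0.2419, 0.085]
tool_rot: [0.061, 1.57, -0.061]
ft_force: [-0.3, 0.2, 0.7]
grip_width: 0.111
time: 9.18
position: [0.4884, -0.2402, 0.085]
tool_rot: [0.059, 1.564, -0.062]
ft_force: [9.5, -2.7, -9.5]
grip_width: 0.11
time: 9.52
position: [0.4886, -0.2402, 0.085]
tool_rot: [0.059, 1.564, -0.062]
ft_force: [9.6, -3.1, -9.5]
grip_width: 0.108
t 9.52 pos [ 0.4886 -0.2402  0.085 ] axes x,y,z [[0.006, -0.002, -1.0], [0.077, 0.997, -0.002], [0.997, -0.077, 0.006]] q [-0.21  0.26  0.7   1.91 -0.19  1.03  0.5 ] F [ 9.6 -3.1 -9.5] g 0.108
lin mm [ 1.   0.  -2.6] twist [-0.13  0.35  0.11]
lin mm [ 1.   0.  -2.6] twist [ 1.7987e+02  1.7000e-01 -5.5000e-01]
```

View pics/c4.png

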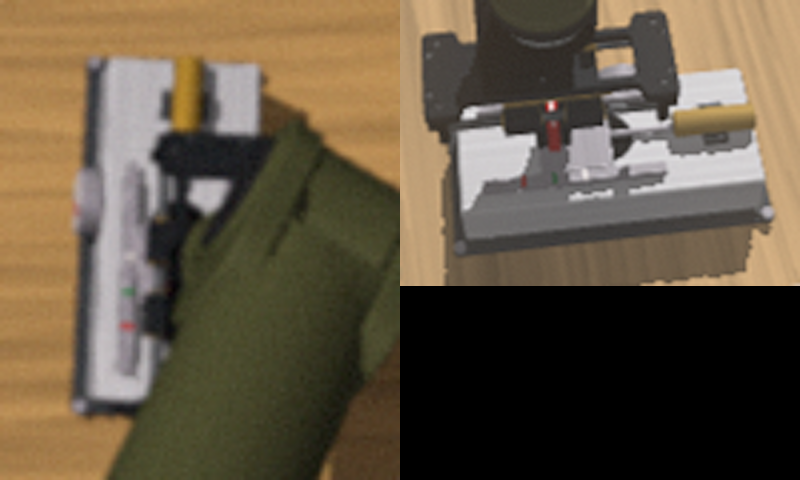

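Travel is about 22.3 mm and the axial force about 10 N, so it is just short of half. Drawing 3 mm more.

```bash
python3 -m creep '[{"linear":[0,0,-0.0015],"twist":[0,0,0],"fingers":1},{"linear":[0,0,-0.003],"twist":[0,0,0],"fingers":1},{"linear":[0,0,-0.003],"twist":[0,0,0],"fingers":1},{"linear":[0,0,-0.003],"twist":[0,0,0],"fingers":1},{"linear":[0,0,-0.003],"twist":[0,0,0],"fingers":1},{"linear":[0,0,-0.003],"twist":[0,0,0],"fingers":1}]' 35;  python3 - <<'E'
from h import *
import cv2
goal([.486,-.24,.084],-4.3)
im,d=viewer.get_image("side");im=np.ascontiguousarray(im[:,:,::-1]);cv2.imwrite("pics/side5.png",im)
P=cloud("side",d);hsv=cv2.cvtColor(im,cv2.COLOR_BGR2HSV)
r=np.hypot(P[...,0]-.49,P[...,1]+.24)
red=((hsv[...,0]<8)|(hsv[...,0]>172))&(hsv[...,1]>130)&(r<.035)&(P[...,2]>.075)
Q=P[red];print("tab",len(Q),Q.mean(0).round(4)); t=Q[Q[:,2]>.104];print(len(t),t.mean(0).round(4))
y=np.hypot(P[...,0]-.576,P[...,1]-.174)
yel=(hsv[...,0]>20)&(hsv[...,0]<34)&(hsv[...,1]>150)&(hsv[...,2]>100)&(y<.14)&(P[...,2]>.07)
Q=P[yel];w=np.linalg.svd(Q[:,:2]-Q[:,:2].mean(0),full_matrices=False)[2][0];w*=np.sign(w[1]);print("lever",len(Q),np.degrees(np.arctan2(w[1],w[0])))
cv2.imwrite("pics/c5.png",cv2.resize(im[225:325,190:330],None,fx=5,fy=5,interpolation=cv2.INTER_CUBIC))
E
```

```text
time: 10.12
position: [0.4859, -0.24, 0.085]
tool_rot: [0.059, 1.563, -0.062]
ft_force: [10.1, -3.0, -11.0]
grip_width: 0.111
t 10.12 pos [ 0.4859 -0.24    0.085 ] axes x,y,z [[0.006, -0.003, -1.0], [0.077, 0.997, -0.002], [0.997, -0.077, 0.007]] q [-0.21  0.25  0.7   1.92 -0.19  1.03  0.49] F [ 10.1  -3.  -11. ] g 0.111
lin mm [ 1.  -0.   0.1] twist [-0.13  0.38  0.12]
lin mm [ 1.  -0.   0.1] twist [179.87   0.19  -0.59]
tab 25 [ 0.4855 -0.2476  0.097 ]
9 [ 0.4859 -0.2417  0.1091]<stdin>:11: RuntimeWarning: Mean of empty slice.
  ret = um.true_divide(
Traceback (most recent call last):
IndexError: index 0 is out of bounds for axis 0 with size 0
```

```bash
python3 - <<'E'
from h import *
import cv2
im,d=viewer.get_image("top");im=np.ascontiguousarray(im[:,:,::-1]);cv2.imwrite("pics/top5.png",im)
P=cloud("top",d);hsv=cv2.cvtColor(im,cv2.COLOR_BGR2HSV);y=np.hypot(P[...,0]-.576,P[...,1]-.174)
yel=(hsv[...,0]>20)&(hsv[...,0]<34)&(hsv[...,1]>150)&(hsv[...,2]>100)&(y<.14)&(P[...,2]>.07)
Q=P[yel];w=np.linalg.svd(Q[:,:2]-Q[:,:2].mean(0),full_matrices=False)[2][0];w*=np.sign(w[1]);print("lever",len(Q),np.degrees(np.arctan2(w[1],w[0])))
s=cv2.imread("pics/side5.png")
cv2.imwrite("pics/c5.png",np.hstack([cv2.resize(im[130:250,140:240],(400,480)),cv2.resize(s[225:325,200:300],(400,480),interpolation=cv2.INTER_CUBIC)]))
goal([.486,-.24,.084],-4.3)
E
```

```text
lever 151 126.77304536307328
t 10.22 pos [ 0.4859 -0.24    0.085 ] axes x,y,z [[0.006, -0.003, -1.0], [0.077, 0.997, -0.002], [0.997, -0.077, 0.007]] q [-0.21  0.25  0.7   1.92 -0.19  1.03  0.49] F [ 10.3  -2.9 -11.2] g 0.112
lin mm [ 1.  -0.   0.1] twist [-0.13  0.38  0.12]
lin mm [ 1.  -0.   0.1] twist [179.87   0.19  -0.59]
```

View pics/c5.png

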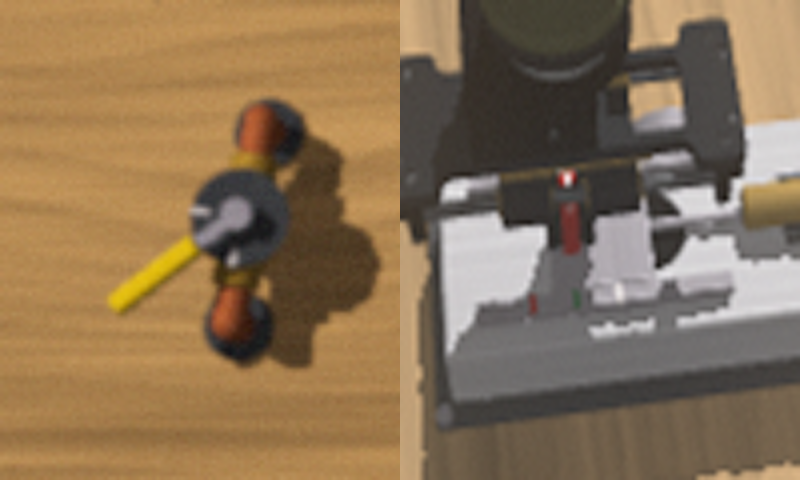

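The tab is in line with the green mark (crop 577,298), the lever is over its green mark, and everything is at rest. Handing in.

```bash
python3 -m creep '[{"linear":[0,0,0],"twist":[0,0,0],"fingers":1},{"linear":[0,0,0],"twist":[0,0,0],"fingers":1},{"linear":[0,0,0],"twist":[0,0,0],"fingers":1},{"linear":[0,0,0],"twist":[0,0,0],"fingers":1}]' 35; python3 -c "
from bench import job
print(job.close_job())"
```

```text
time: 10.55
position: [0.4859, -0.24, 0.085]
tool_rot: [0.059, 1.563, -0.063]
ft_force: [10.7, -3.1, -10.7]
grip_width: 0.112
the job is handed in; nothing more can be done
None
```

I turned the copper valve's yellow lever to half open and let it go while the shutter was still shut. I then drew the shutter to half travel by its red tab and handed the job in at 10.6 s with the gripper still holding it at 35 N. No verdict was reported.

**Last checks**
- **Valve lever:** 126.8° in the world from the top camera, against about 126° for half open (pipe yaw about -9°). It did not change while I worked on the shutter.
- **Shutter:** the gripper moved 24.9 mm, the tab moved 25 to 26 mm in the side picture, and the tab lines up with the green mark.
- **Spring force:** about 11 N along the slide, as expected at half. The earlier readings of 10.4–10.9 N would mean slightly less travel, about 23.5 mm, which is still within tolerance.

**What went wrong or went unchecked**
- I typed the first move in millimetres instead of metres. The per-row limit cut it to a short move in the intended direction, with no contact.
- While holding the shutter, the wrist shows about 11 N downward that I did not explain; the tool is tilted about 0.4°.
- The side camera could not see the lever in the last check, so that angle comes from the top camera only.
- I did not measure the loose parts again at the end. The gripper passed well above the bench and touched only the lever and the tab.

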